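# Close-pack hexagonal drive modules in a transport tray and clamp them

## Robot

A 6-joint arm with a two-finger parallel gripper is mounted at the origin on the work surface. World frame = base frame: x ahead of the robot, y to its left, z up, the work surface at z = 0. Lengths are in mm, angles in rad, forces in N, time in s.
With the tool pointing down it reaches from about 400 to 925 mm from the base axis. Payload 12.5 kg.
Tool frame: the origin (TCP) lies at the very end of the fingers, on their centre line; the grasp point (between the pads) lies 19 mm behind it; z points along the fingers, y is the line along which they close (so a half turn about z gives the same grasp; the last joint's range is limited). The gripper opens to 95 mm and grips with 3 to 60 N. Pads are 20 mm wide; open, the fingers measure 119 mm over their backs; the gripper's body (75 mm by 180 mm) begins 59 mm behind the grasp point.
Start: joints at [1.226, 0.491, 1.559, -0, 1.092, -0.106], TCP at [147.817, 607.286, 214.661] pointing down, gripper open.
Joint ranges: [-3.1, 3.1], [-0.84, 2.19], [0.05, 2.79], [-1.13, 4.28], [0.06, 2.93], [-2.69, 2.69]. Speed limits (rad/s): [2.22, 2.22, 2.79, 3.14, 3.14, 3.14].

## Interface

Orientations are given as [roll, pitch, yaw] about the fixed x, y, z axes, in that order (R = Rz(yaw) Ry(pitch) Rx(roll)).
In Python, from cell import * gives the robot as it stands.
- The arm moves only by the tool jog_arm, never from a script. Its argument "targets" is a list of rows, each an object with "turn": the turn, a rotation vector about the world's x, y, z in degrees, a list of three; "slide": the shift along the world's x, y, z in mm, a list of three; "claw": the opening in per cent of the stroke, from 0 (shut) to 100 (fully open). In form: [{"turn": [wx, wy, wz], "slide": [x, y, z], "claw": claw}, ...]. A call has 1 to 5 rows; each row shifts and turns the commanded pose from where the row before left it; what a row does not reach is not made up. A row lasts 1/8 s, in which the tool goes at most 62.5 mm and 10.7 degrees, less where a joint would pass 70% of its speed; a pose out of reach is approached as far as the arm can. A call with a gripper value outside its range is refused whole. The fingers move at their own pace and stop on an object; the grip force is fixed at half the most. Time passes only in rows, so rows that do not move let the fingers close. It gives the time, the measured TCP pose, the force, the opening and the grip force at its end, in the units of the state.
- state(): the state, without advancing time (a new reading comes with each control period).
- read_camera(name): name is "scene" or "side" or "wrist"; returns a dict with "frame" (384x512x3 uint8, blue, green, red), "mtx" (3x3 intrinsics, pixels), "k1" (the pictures are not rectified: a ray, as slopes to the right and down, at radius r is drawn at 1 + k1 r^2 times it, then the intrinsics apply), "R" (3x3) and "t" (3): a world point X has camera coordinates R X + t. Camera axes: x right, y down, z forward; pixel columns grow to the right and rows downward; lengths in mm; the calibration is good to about 2 mm. A picture is of the moment at which its call begins. There is no depth.
- job_done(): hands the job in; it is judged then, once.
Trained networks look in the newest picture that a camera, given by its name, has taken for a name from the list of things; names that differ only in an ending like _2 or _b are one class to them, and where a whole thing is asked for, a point or a joint stands for the part that bears it (a point fixed in the world has none). Each returns a list of dicts, best first, with "conf" (0 to 1); they miss things now and then, are a little off and sometimes report something else, mostly with a low value. They report only what shows in the picture. A call takes as long as a camera call. They do not tell look-alikes from the thing itself.
- look_for(query, camera): "xy" ([column, row] in pixels, amid what is visible of it).
The state is a dict: "t": time; "joints": joint angles; "qvel": joint speeds; "tau": joint torques, N m; "eef_pos": TCP position; "tcp_rot": TCP orientation; "ft_force": force on the tool from outside, world axes, zero at the start; "moment": the same for the moment, N m; "opening": opening from 0.0 (shut) to 1.0 (fully open); "grip_force": force on a finger pad.
Only numpy, scipy, OpenCV 4.12 (cv2) and the standard library are available. Lean on these libraries where they do the work, as an engineer would, in place of code of your own. Each camera call takes 0.05 s, during which the arm holds its last target. There are 200 camera calls.

## Task

Pack the two spare hexagonal modules from the bench into the grey tray: stand one in each of the two notches in front of the row of three, flat on the tray floor, so that all five sit close-packed with flat faces touching (either spare in either notch, any of the six ways round). Then slide the retainer bar fully up against the pack, let go, and leave the other things on the bench alone.

Things in the scene. Friction and masses are not known exactly. Their poses are not given: they have to be found in the camera images.
- tray: grey plastic open tray fixed to the bench, outside 220 (own x) by 193 (own y) by 30 mm high, walls and floor 5 mm thick, inside 210 by 183. Origin at the centre of its underside, z up; +x points away from the robot, +y to its left. A row of three modules stands along own y against the +x end wall; the retainer bar crosses the -x end
- spare_a: loose hexagonal finned aluminium module on the bench beside the tray, any yaw: 60 mm across flats, 69.3 across corners, 40 high, about 0.3 kg; a black terminal block upright on the middle of its top, 34 (own x) by 20 (own y) by 30 high, makes 70 in all. Origin at the centre of its underside, z up. Flats face own +x, -x and every 60 degrees between
- spare_b: second loose module, same as spare_a, on the other side of the tray. A notch lies between two modules of the row, midway between them and 52 mm from the row's centre line towards the bar; the two notches are 60 mm apart when all is tight
- left_module: module like spare_a, already in the tray, loose, at the +y end of the row of three. Two flats face along the tray's y and corners point along the tray's x. The row starts within 1 mm of the end wall, with gaps of about 0.7 mm
- middle_module: module like spare_a, already in the tray, loose, in the middle of the row, turned by a multiple of 60 degrees from the left one
- right_module: module like spare_a, already in the tray, loose, at the -y end of the row, turned by a multiple of 60 degrees from the left one
- bar (a joint): travel of the steel retainer bar along the tray's +x, m: 0 fully open (towards the robot), about 0.0495 home on a tight pack, stop at 0.060. Starts 0 to 0.010. Friction 1.5 N; stays where left. Bar 30 mm deep, 179 long, top 33 above the bench; at 0 its face lies 66 mm to the -x side of the tray's origin. Two slanted cheeks, 17 mm out from the face, squeeze the spares' outer front flats inward
- bar_handle (a point): centre of the top of the bar's upright black handle, 22 mm (tray x) by 30 mm (tray y), top 75 mm above the bench, 42 mm above the bar; its centre is 19 mm behind the bar's pushing face. Push it home with 10 to 20 N
- drink_bottle: bystander: clear drink bottle with green cap, 64 mm wide, 200 mm high, origin under its centre
- screwdriver: bystander: yellow-handled screwdriver 190 mm long, lying on the bench to the right of the tray, origin under its middle
- motor_cover: bystander: black round stepped plastic motor cover, 110 mm wide, 75 mm high, origin under its centre
Mind the look-alikes: they are no part of the job. Leave any yellow look-alike of the spare_a alone.

How it is judged:
By the outcome, as a careful person would: the job done as asked, in the order asked, and still so for the second after the job is handed in, with the robot touching nothing.
It also fails if it takes over 58 s, if anything falls off the work surface, if the arm or the gripper's body presses on something with over 40 N, if the wrist force passes 120 N, or if a joint passes its speed limit or range.

## Working session

There is one attempt and no reset: what is moved stays moved. The work goes in short steps, Python scripts to look and compute and a tool call to move; the robot and the scene stay as the last step left them, time stands still between calls to the robot, and variables do not carry over. Pictures are saved under pics/ and viewed, at most 11 in all, crops included, and the job is handed in when it is done.

Besides the shell and the picture viewer there is one more tool, called after "Call:" as name([rows], argument=value, ...), one row to a line, values as JSON. jog_arm: Moves the arm, as the interface text tells. Its arguments: {"type":"object","properties":{"targets":{"type":"array","items":{"type":"object","properties":{"turn":{"type":"array","items":{"type":"number"}},"slide":{"type":"array","items":{"type":"number"}},"claw":{"type":"number"}}}}},"required":["targets"]}

```bash
ls; mkdir -p pics
cat > h.py <<'E'
from cell import *
import numpy as np, cv2
def cam(n):
    c=read_camera(n); c['R']=np.array(c['R']).reshape(3,3); c['t']=np.array(c['t']); c['mtx']=np.array(c['mtx']); return c
def ray(c,px):
    K=c['mtx'];d=np.array([(px[0]-K[0,2])/K[0,0],(px[1]-K[1,2])/K[1,1]]);u=d.copy()
    for _ in range(20): u=d/(1+c['k1']*(u@u))
    return -c['R'].T@c['t'], c['R'].T@np.array([u[0],u[1],1])
def at(c,px,z):
    o,v=ray(c,px); return o+v*(z-o[2])/v[2]
def proj(c,X):
    p=c['R']@np.asarray(X,float)+c['t'];u=p[:2]/p[2];u=u*(1+c['k1']*(u@u));return (c['mtx']@[u[0],u[1],1])[:2]
E
python3 - <<'E'
from h import *
ims=[]
for n in ['scene','side','wrist']:
    c=cam(n); cv2.imwrite(f'pics/{n}0.png',c['frame']); print(n,c['R'].round(3).tolist(),c['t'].round(1),c['mtx'].round(1).tolist(),c['k1'])
    if n!='wrist':
        for q in ['tray','spare_a','left_module','bar_handle','motor_cover','drink_bottle','screwdriver']:
            print(q,[(round(d['conf'],2),np.round(d['xy']).tolist(),at(c,d['xy'],{'tray':10,'bar_handle':60,'spare_a':45,'left_module':45}.get(q,30)).round()[:2].tolist()) for d in look_for(q,n)])
    ims.append(c['frame'])
cv2.imwrite('pics/all0.png',cv2.resize(ims[0],(800,600),interpolation=cv2.INTER_CUBIC))
print(state())
E
```

```text
pics
scene [[0.534, 0.845, -0.016], [0.622, -0.406, -0.67], [-0.572, 0.348, -0.743]] [-288.  -270.9 1793.7] [[439.8, 0.0, 256.7], [0.0, 439.8, 190.7], [0.0, 0.0, 1.0]] 0.014983770185789716
tray [(0.68, [257.0, 210.0], [548.0, -4.0])]
spare_a [(0.92, [324.0, 193.0], [631.0, 210.0]), (0.77, [160.0, 219.0], [433.0, -299.0]), (0.65, [296.0, 152.0], [420.0, 248.0]), (0.53, [341.0, 172.0], [588.0, 318.0])]
left_module [(0.9, [290.0, 221.0], [667.0, 43.0])]
bar_handle [(0.73, [251.0, 199.0], [531.0, -17.0]), (0.48, [256.0, 236.0], [668.0, -84.0])]
motor_cover [(0.56, [120.0, 273.0], [543.0, -478.0])]
drink_bottle [(0.76, [357.0, 138.0], [468.0, 496.0])]
screwdriver [(0.77, [186.0, 296.0], [717.0, -346.0])]
side [[0.754, -0.657, 0.001], [-0.342, -0.393, -0.853], [0.561, 0.643, -0.521]] [-425.3  252.1 1420.8] [[487.8, 0.0, 249.8], [0.0, 487.8, 193.2], [0.0, 0.0, 1.0]] -0.1807169659409257
tray [(0.87, [247.0, 207.0], [559.0, 10.0]), (0.49, [235.0, 209.0], [521.0, 28.0]), (0.34, [283.0, 199.0], [693.0, -37.0])]
spare_a [(0.91, [283.0, 259.0], [419.0, -315.0]), (0.88, [171.0, 192.0], [378.0, 221
[... 640 characters left out ...]
63103884
{'t': 0.85, 'joints': array([ 1.22644531e+00,  4.90882633e-01,  1.55888640e+00,  2.51301236e-05,
        1.09169456e+00, -1.05579154e-01]), 'qvel': array([-5.46848674e-04, -8.45697504e-06,  3.14007041e-04,  3.06912644e-04,
        1.89487175e-03, -7.92997712e-04]), 'tau': array([-1.78377311e-03, -6.12437868e+01, -2.58424777e+01,  6.93539134e-02,
        4.44030343e-02,  1.11033938e-05]), 'eef_pos': array([147.78660577, 607.30272546, 214.67642834]), 'tcp_rot': array([ 3.14146196e+00, -8.57755664e-06,  2.90280920e+00]), 'ft_force': array([ 0.38550277, -0.10554246, -0.13636123]), 'moment': array([ 0.06877082, -0.05100808, -0.04703503]), 'grip_force': 0.0, 'opening': 0.9984805606243852}
```

Run:
```python
import cv2
a=cv2.imread('pics/scene0.png')[100:320,90:390];b=cv2.imread('pics/side0.png')[130:310,140:380]
cv2.imwrite('pics/v1.png',cv2.resize(a,(800,586),interpolation=cv2.INTER_CUBIC))
cv2.imwrite('pics/v2.png',cv2.resize(b,(800,600),interpolation=cv2.INTER_CUBIC))
```

```text
(no output)
```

View pics/v1.png

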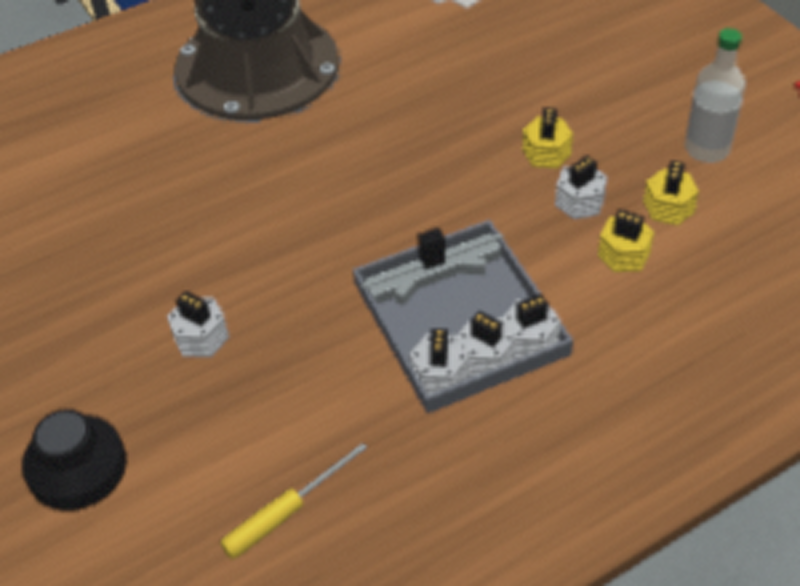

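View pics/v2.png

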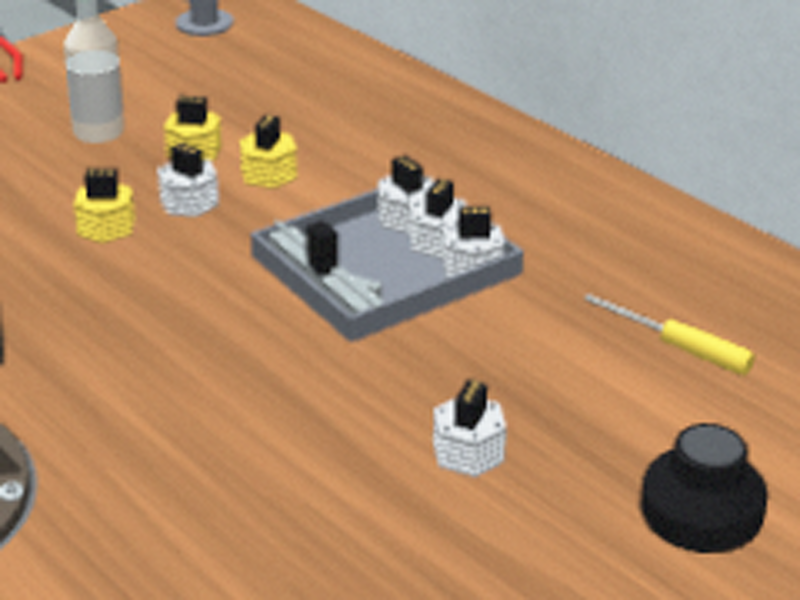

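v1/v2: tray mid-scene with three modules. The silver spares are at scene px ~(307,170), in a cluster of three yellow look-alikes, and at ~(163,220) on the right.

Run:
```python
from h import *
a=cam('scene');b=cam('side')
f=lambda p:(90+p[0]*.375,100+p[1]*.375)
g=lambda p:(140+p[0]*.3,130+p[1]*.3)
for p in [(357,272),(489,225),(573,347),(430,405)]: print('s',at(a,f(p),30).round())
for p in [(252,240),(352,325),(522,250)]: print('d',at(b,g(p),30).round())
def tri(p,q):
    o,v=ray(a,f(p));o2,v2=ray(b,g(q));A=np.stack([v,-v2],1);s=np.linalg.lstsq(A,o2-o,rcond=None)[0];return ((o+v*s[0]+o2+v2*s[1])/2).round(),np.linalg.norm(o+v*s[0]-o2-v2*s[1]).round(1)
print('L',tri((583,170),(187,158)));print('R',tri((193,307),(471,404)));print('handle',tri((432,247),(321,247)))
w=cam('wrist');s=state();C=-w['R'].T@w['t'];T=s['eef_pos'];y=s['tcp_rot']
from scipy.spatial.transform import Rotation as Ro
Rt=Ro.from_euler('xyz',y).as_matrix();print('cam in tool',Rt.T@(C-T),(Rt.T@w['R'].T).round(3))
```

```text
s [472. -87.  30.]
s [495.  96.  30.]
s [713.  70.  30.]
s [ 691. -115.   30.]
d [476.  83.  30.]
d [ 455. -105.   30.]
d [ 678. -119.   30.]
L (array([503., 239.,  56.]), np.float64(5.4))
R (array([ 433., -290.,   54.]), np.float64(4.9))
handle (array([504.,   4.,  49.]), np.float64(3.8))
cam in tool [  70.3371889    -0.19890461 -169.39975712] [[-0.001 -0.968 -0.25 ]
 [ 1.    -0.    -0.001]
 [ 0.001 -0.25   0.968]]
```

Call:
jog_arm([
  {"slide":[38,-41,0]},
  {"slide":[38,-41,0]},
  {"slide":[38,-41,0]},
  {"slide":[38,-41,0]},
  {"slide":[38,-41,0]},
])

```text
validation failed for argument at $.ta...
```

Call:
jog_arm([
  {"slide":[38,-41,-10]},
  {"slide":[38,-41,-10]},
  {"slide":[38,-41,-15],"claw":60},
  {"slide":[38,-41,-15],"claw":60},
  {"slide":[0,0,0],"claw":60},
])

```text
validation failed for argument at $.ta...
```

Run:
```python
from h import *
c=cam('wrist');cv2.imwrite('pics/w1.png',c['frame']);np.savez('w1.npz',**c);s=state();print(s['eef_pos'],s['tcp_rot'],s['t'])
cv2.imwrite('pics/w1b.png',cv2.resize(c['frame'],(800,600),interpolation=cv2.INTER_CUBIC))
for q in ['spare_a','left_module','bar_handle','tray']:
    print(q,[(round(d['conf'],2),np.round(d['xy']).tolist(),at(c,d['xy'],50).round()[:2].tolist()) for d in look_for(q,'wrist')])
```

```text
[147.81819487 607.29398211 214.67802768] [3.14146742e+00 2.08363803e-05 2.90281337e+00] 1.05
spare_a []
left_module []
bar_handle []
tray []
```

View pics/w1b.png

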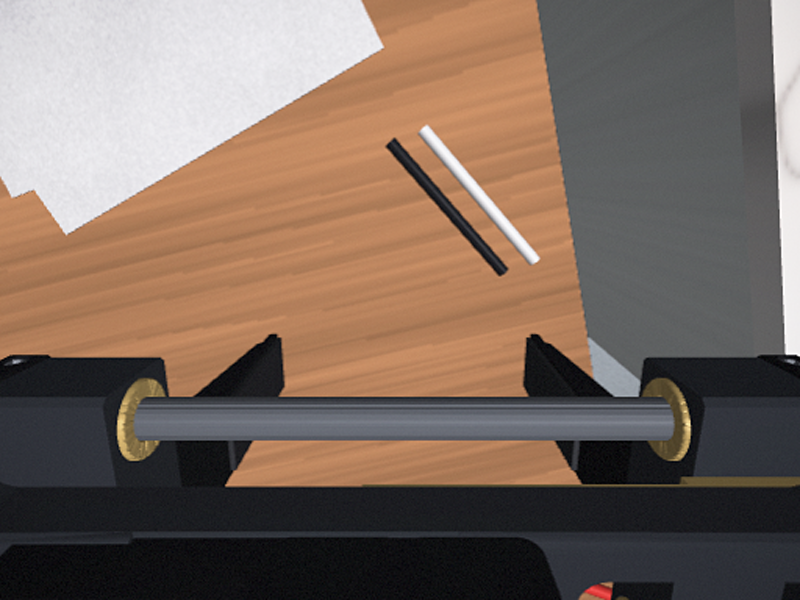

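Wrist view shows only bare bench with the fingers at the bottom half. The moves were refused because every field is needed.

Call:
jog_arm([
  {"turn":[0,0,0],"slide":[44,-41,0],"claw":60},
  {"turn":[0,0,0],"slide":[44,-41,0],"claw":60},
  {"turn":[0,0,0],"slide":[44,-41,0],"claw":60},
  {"turn":[0,0,0],"slide":[44,-41,0],"claw":60},
  {"turn":[0,0,0],"slide":[44,-41,0],"claw":60},
])

```text
t: 1.88
eef_pos: [369.1, 400.9, 214.9]
tcp_rot: [3.141, 0.0, 2.903]
ft_force: [0.2, 0.4, 0.9]
opening: 0.606
grip_force: 0.0
```

Call:
jog_arm([
  {"turn":[0,0,0],"slide":[44,-41,-10],"claw":60},
  {"turn":[0,0,0],"slide":[44,-41,-10],"claw":60},
  {"turn":[0,0,0],"slide":[44,-41,-10],"claw":60},
  {"turn":[0,0,0],"slide":[44,-41,-10],"claw":60},
  {"turn":[0,0,0],"slide":[0,0,0],"claw":60},
])

```text
t: 2.5
eef_pos: [546.0, 235.4, 173.6]
tcp_rot: [-3.141, -0.001, 2.898]
ft_force: [-1.0, 0.5, -0.3]
opening: 0.6
grip_force: 0.0
```

Run:
```python
from h import *
c=cam('wrist');cv2.imwrite('pics/w1.png',c['frame']);np.savez('w1.npz',**c);s=state();print(s['eef_pos'],s['tcp_rot'],s['t'],s['opening'])
cv2.imwrite('pics/w1c.png',cv2.resize(c['frame'],(800,600),interpolation=cv2.INTER_CUBIC))
for q in ['spare_a','left_module','bar_handle','tray']:
    print(q,[(round(d['conf'],2),np.round(d['xy']).tolist(),at(c,d['xy'],50).round()[:2].tolist()) for d in look_for(q,'wrist')])
```

```text
[544.57952342 236.88195676 174.04018466] [-3.14124096e+00 -8.67604344e-04  2.89979813e+00] 2.55 0.6000193347661422
spare_a [(0.82, [246.0, 138.0], [497.0, 235.0]), (0.71, [264.0, 228.0], [592.0, 230.0]), (0.68, [242.0, 31.0], [404.0, 255.0]), (0.66, [351.0, 182.0], [565.0, 327.0]), (0.49, [472.0, 102.0], [515.0, 451.0])]
left_module []
bar_handle []
tray [(0.75, [72.0, 197.0], [512.0, 46.0])]
```

View pics/w1c.png

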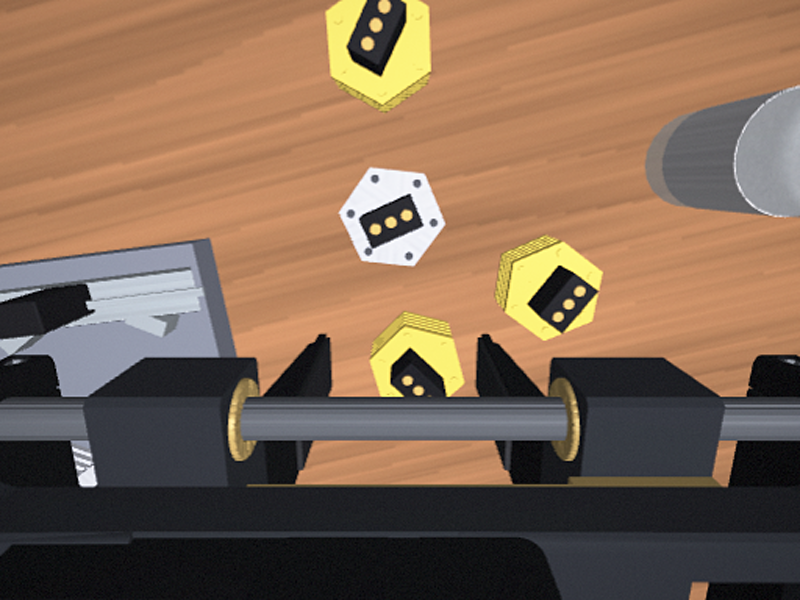

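Wrist view: silver spare with its hexagon top around (392,217) of 800x600, block long axis about 25° anticlockwise of image-right. Yellow look-alikes lie around it, tray corner at (208,240).

```bash
cat >> h.py <<'E'
from scipy.optimize import least_squares
from scipy.spatial.transform import Rotation as Ro
def hexfit(c,xy,z=40,rad=80):
    """white module near world xy: centre, yaw of its own x (mod 180, deg)"""
    f=c['frame'];m=((f.min(2)>140)&(f.max(2)-f.min(2)<40)).astype(np.uint8)
    m=cv2.morphologyEx(m,cv2.MORPH_CLOSE,np.ones((3,3)))
    n,l,st,ce=cv2.connectedComponentsWithStats(m);pc=proj(c,[*xy,z])
    k=min([i for i in range(1,n) if st[i,4]>300],key=lambda i:np.hypot(*(ce[i]-pc)))
    cn=cv2.findContours((l==k).astype(np.uint8),0,1)[0];cn=max(cn,key=len)
    h=cv2.convexHull(cn)
    hm=cv2.drawContours(np.zeros_like(m),[h],0,1,-1)
    pts=cv2.findContours(hm,0,1)[0][0][:,0]
    P=np.array([at(c,p,z)[:2] for p in pts]);best=None
    def res(x):
        d=P-x[:2];a=np.deg2rad(x[2]+60*np.arange(6));return (d@np.stack([np.cos(a),np.sin(a)])).max(1)-30
    for y0 in range(0,60,15):
        r=least_squares(res,[*P.mean(0),y0],loss='soft_l1')
        if best is None or r.cost<best.cost: best=r
    x,y,w=best.x
    # gold contacts give the long axis direction
    hsv=cv2.cvtColor(f,cv2.COLOR_BGR2HSV);g=((hsv[...,0]>12)&(hsv[...,0]<35)&(hsv[...,1]>70)&(hsv[...,2]>90)&(hm>0))
    q=np.argwhere(g)[:,::-1];Q=np.array([at(c,p,70)[:2] for p in q]);
    d=np.linalg.svd(Q-Q.mean(0))[2][0];ang=np.rad2deg(np.arctan2(d[1],d[0]))
    w=w+60*np.round((ang-w)/60)
    return np.round([x,y],1),round((w+90)%180-90,1),round((ang+90)%180-90,1),Q.mean(0).round(1),np.abs(best.fun).mean().round(2),len(q)
E
python3 - <<'E'
from h import *
c=dict(np.load('w1.npz'));print(hexfit(c,(497,235)))
s=state();print(s['eef_pos'],s['tcp_rot'])
f=lambda p:at(c,np.array(p)*.64,30).round(1)
for p in [(208,240),(0,266),(190,255),(238,355)]: print(f(p))
E
```

```text
(array([499.7, 238.6]), np.float64(-80.2), np.float64(-80.1), array([499.6, 238.7]), np.float64(0.26), 155)
[543.03624896 239.29930644 175.02865771] [3.14127242e+00 1.73344431e-04 2.90429536e+00]
[485.1 113.7  30. ]
[467.6 -31.   30. ]
[491.8  98.2  30. ]
[569.  106.1  30. ]
```

Call:
jog_arm([
  {"turn":[0,0,-9.5],"slide":[-6.3,0,-10],"claw":60},
  {"turn":[0,0,-9.5],"slide":[-6.3,0,-10],"claw":60},
  {"turn":[0,0,-9.5],"slide":[-6.3,0,-10],"claw":60},
  {"turn":[0,0,-9.5],"slide":[-6.3,0,-10],"claw":60},
  {"turn":[0,0,-9.5],"slide":[-6.3,0,-10],"claw":60},
])

```text
t: 3.38
eef_pos: [511.4, 239.4, 124.9]
tcp_rot: [3.141, 0.0, 2.07]
ft_force: [0.1, -0.5, -0.4]
opening: 0.602
grip_force: 0.0
```

Call:
jog_arm([
  {"turn":[0,0,-9.5],"slide":[-6.3,0,-10],"claw":60},
  {"turn":[0,0,-9.5],"slide":[-6.3,0,-10],"claw":60},
  {"turn":[0,0,0],"slide":[0,0,-8],"claw":60},
  {"turn":[0,0,0],"slide":[0,0,0],"claw":60},
])

```text
t: 3.88
eef_pos: [499.5, 238.8, 96.5]
tcp_rot: [-3.141, 0.0, 1.747]
ft_force: [-0.4, -0.2, 1.1]
opening: 0.602
grip_force: 0.0
```

Run:
```python
from h import *
s=state();print(s['eef_pos'],s['tcp_rot'],s['opening'],s['t'])
```

```text
[499.47498936 238.78567892  96.51701157] [-3.14134177e+00  5.51667316e-05  1.74675732e+00] 0.6016954481685836 3.875
```

Call:
jog_arm([
  {"turn":[0,0,-0.3],"slide":[0,0,-30],"claw":60},
  {"turn":[0,0,0],"slide":[0,0,-20.5],"claw":60},
  {"turn":[0,0,0],"slide":[0,0,0],"claw":0},
  {"turn":[0,0,0],"slide":[0,0,0],"claw":0},
  {"turn":[0,0,0],"slide":[0,0,0],"claw":0},
])

```text
t: 4.5
eef_pos: [500.2, 238.5, 47.1]
tcp_rot: [3.14, -0.0, 1.737]
ft_force: [1.0, 0.1, -0.5]
opening: 0.346
grip_force: 0.0
```

Call:
jog_arm([
  {"turn":[0,0,0],"slide":[0,0,0],"claw":0},
  {"turn":[0,0,0],"slide":[0,0,0],"claw":0},
])

```text
t: 4.75
eef_pos: [500.0, 238.4, 46.7]
tcp_rot: [3.141, -0.0, 1.737]
ft_force: [-0.2, -1.0, 4.2]
opening: 0.211
grip_force: 30.0
```

Call:
jog_arm([
  {"turn":[0,0,0],"slide":[0,0,50],"claw":0},
  {"turn":[0,0,-9.6],"slide":[3,-30,13],"claw":0},
  {"turn":[0,0,-9.6],"slide":[3,-30,13],"claw":0},
  {"turn":[0,0,-9.6],"slide":[3,-30,13],"claw":0},
  {"turn":[0,0,-9.6],"slide":[3,-30,13],"claw":0},
])

```text
t: 5.38
eef_pos: [511.4, 117.3, 148.4]
tcp_rot: [-3.141, 0.0, 1.061]
ft_force: [0.1, 1.0, -2.5]
opening: 0.206
grip_force: 30.0
```

Call:
jog_arm([
  {"turn":[0,0,-9.6],"slide":[3,-30,13],"claw":0},
  {"turn":[0,0,-9.6],"slide":[3,-30,13],"claw":0},
  {"turn":[0,0,-9.6],"slide":[3,-30,13],"claw":0},
  {"turn":[0,0,-9.6],"slide":[3,-30,13],"claw":0},
  {"turn":[0,0,0],"slide":[0,0,0],"claw":0},
])

```text
t: 6.0
eef_pos: [524.0, -3.2, 200.7]
tcp_rot: [3.141, -0.001, 0.393]
ft_force: [1.3, 1.2, -3.3]
opening: 0.205
grip_force: 30.0
```

Run:
```python
from h import *
c=cam('wrist');np.savez('w2.npz',**c);s=state();print(s['eef_pos'],s['tcp_rot'],s['t'],s['opening'])
cv2.imwrite('pics/w2.png',cv2.resize(c['frame'],(800,600),interpolation=cv2.INTER_CUBIC))
```

```text
[523.49876504  -2.23122644 200.09045999] [-3.14149138e+00  9.01621610e-05  3.96309022e-01] 6.05 0.211188540655563
```

View pics/w2.png

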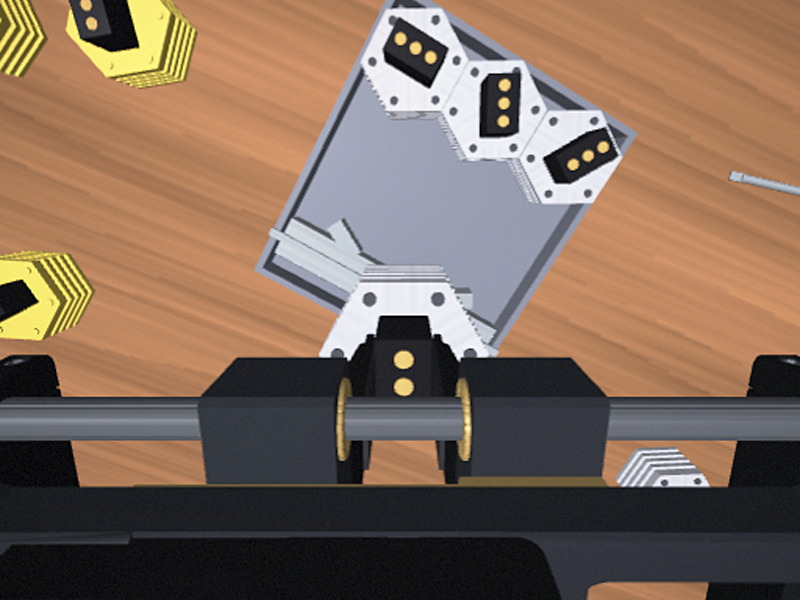

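Wrist view: the tray with the row of three (tops near (414,62), (493,110), (574,157)), the held spare is square in the gripper, and the bar is on the left-bottom side at (330,250).

Run:
```python
from h import *
c=dict(np.load('w2.npz'));f=c['frame'];hsv=cv2.cvtColor(f,cv2.COLOR_BGR2HSV)
g=((hsv[...,0]>12)&(hsv[...,0]<35)&(hsv[...,1]>70)&(hsv[...,2]>90))
M=[]
for p in [(416,54),(501,103),(587,155)]:
    p=np.array(p)*.64;q=np.argwhere(g)[:,::-1];q=q[np.hypot(*(q-p).T)<26]
    Q=np.array([at(c,x,70)[:2] for x in q]);d=np.linalg.svd(Q-Q.mean(0))[2][0];M.append(Q.mean(0));print(len(q),Q.mean(0).round(1),np.rad2deg(np.arctan2(d[1],d[0])).round(1))
M=np.array(M);d=M[0]-M[2];al=np.rad2deg(np.arctan2(d[1],d[0]))-90;print('tray yaw',al,np.linalg.norm(d))
# left screw holes check at z=40
for p in [(258,268),(635,133)]: print('rim',at(c,np.array(p)*.64,30).round(1))
ca,sa=np.cos(np.deg2rad(al)),np.sin(np.deg2rad(al));X=np.array([ca,sa]);Y=np.array([-sa,ca])
m=M.mean(0);print('mid',m,'origin est',m-70*X,'notch L',m-52*X+30*Y,'notch R',m-52*X-30*Y)
o=m-70*X
print('rim in tray',[((np.array(at(c,np.array(p)*.64,30)[:2])-o)@np.stack([X,Y],1)).round(1) for p in [(258,268),(635,133)]])
print('tray centre-line bar edge', )
```

```text
178 [660.1  45.6] -96.6
164 [652.8 -15.8] -156.9
194 [644.4 -81.9] -74.8
tray yaw -6.998941420912914 128.40513737236793
rim [487.   98.5  30. ]
rim [ 678.4 -114.4   30. ]
mid [652.42471232 -17.36726891] origin est [582.9463241   -8.83769853] notch L [604.46772552  18.74543547] notch R [597.15666519 -40.80746872]
rim in tray [array([-108.3,   94.9]), array([107.6, -93.1])]
tray centre-line bar edge
```

Run:
```python
from h import *
c=dict(np.load('w2.npz'))
P={'L':[(399,38),(415,47),(431,56)],'M':[(504,85),(504,103),(503,121)],'R':[(573,164),(588,156),(603,147)]}
for k,v in P.items():
    Q=np.array([at(c,np.array(p)*.64,70)[:2] for p in v]);d=Q[2]-Q[0];print(k,Q.mean(0).round(1),np.rad2deg(np.arctan2(d[1],d[0])).round(1))
S={'L':[(393,20),(438,20),(457,60),(435,99),(394,100)],'M':[(516,69),(535,110),(513,149),(473,148),(455,104)],'R':[(553,121),(594,121),(612,157),(590,195),(548,192)]}
for k,v in S.items():
    Q=np.array([at(c,np.array(p)*.64,40)[:2] for p in v]);z=cv2.minEnclosingCircle(Q.astype(np.float32));print(k,z)
```

```text
L [660.1  45.3] -94.4
M [652.4 -16.2] -156.1
R [644.9 -77.8] -37.7
L ((660.0664672851562, 44.2642822265625), 27.662256240844727)
M ((652.7850341796875, -17.11269760131836), 27.94248390197754)
R ((644.658447265625, -78.66412353515625), 28.48102569580078)
```

Call:
jog_arm([
  {"turn":[0,0,0.3],"slide":[37.6,12,-20],"claw":0},
  {"turn":[0,0,0],"slide":[37.6,12,-20],"claw":0},
  {"turn":[0,0,0],"slide":[0,0,-45],"claw":0},
  {"turn":[0,0,0],"slide":[0,0,-40],"claw":0},
  {"turn":[0,0,0],"slide":[0,0,0],"claw":0},
])

```text
t: 6.68
eef_pos: [596.9, 23.4, 72.2]
tcp_rot: [-3.139, 0.006, 0.404]
ft_force: [0.1, -0.3, -2.9]
opening: 0.208
grip_force: 30.0
```

Run:
```python
from h import *
c=cam('wrist');np.savez('w3.npz',**c);s=state();print(s['eef_pos'],s['tcp_rot'],s['t'],s['ft_force'])
cv2.imwrite('pics/w3.png',cv2.resize(c['frame'],(800,600),interpolation=cv2.INTER_CUBIC))
```

```text
[598.22387624  23.08856054  74.38090658] [-3.14023456e+00  2.58397937e-03  4.03687302e-01] 6.725 [ 1.01450069  0.01550924 -2.22119071]
```

View pics/w3.png

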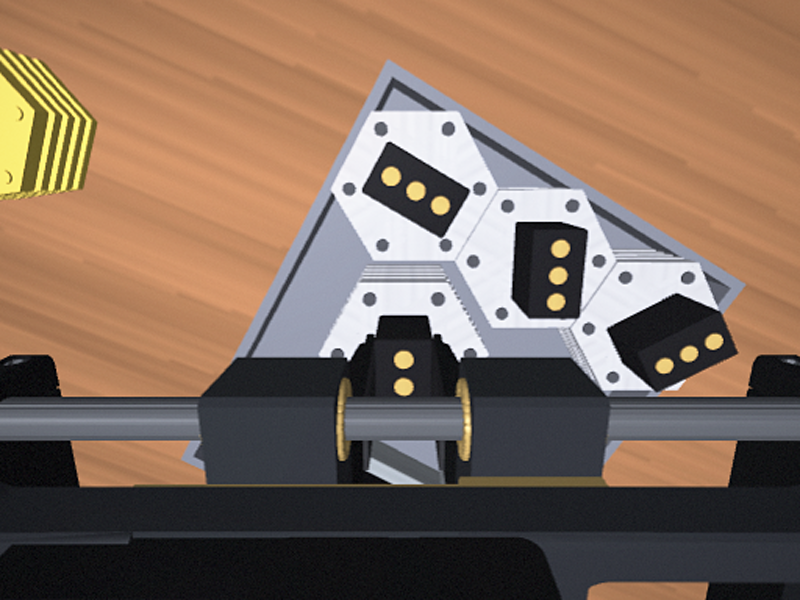

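The held spare hovers in front of the left notch, parallel to its neighbours (left module front flat (380,245)-(446,245), its own front flat at y≈280). Refining the notch from this closer view.

Run:
```python
from h import *
c=dict(np.load('w3.npz'))
S={'L':[(381,128),(448,128),(480,189),(446,245),(382,245),(349,188)],'M':[(507,206),(572,206),(599,261),(501,313)]}
C={}
for k,v in S.items():
    Q=np.array([at(c,np.array(p)*.64,40)[:2] for p in v]);z=cv2.minEnclosingCircle(Q.astype(np.float32));print(k,z);C[k]=np.array(z[0])
Q=np.array([at(c,np.array(p)*.64,40)[:2] for p in S['L']]);print('L mean',Q.mean(0))
Q2=np.array([at(c,np.array(p)*.64,40)[:2] for p in [(382,245),(446,245)]]);e=Q2[1]-Q2[0];print('edge dir',np.rad2deg(np.arctan2(e[1],e[0])))
# held module, top height = TCP z -6.7
s=state();zt=s['eef_pos'][2]-6.7
H=[at(c,np.array(p)*.64,zt)[:2] for p in [(369,299),(438,299)]];print('held screws',np.round(H,1),s['eef_pos'])
d=C['L']-C['M'];print(np.linalg.norm(d),np.rad2deg(np.arctan2(d[1],d[0]))-90)
m=Q.mean(0);r=np.deg2rad(-7);X=np.array([np.cos(r),np.sin(r)]);Y=np.array([-X[1],X[0]])
print('notchL from L',m-52*X-30.35*Y,'rel of held screws mid to TCP',np.mean(H,0)-s['eef_pos'][:2])
u=np.array([np.cos(s['tcp_rot'][2]),np.sin(s['tcp_rot'][2])]);dd=np.mean(H,0)-s['eef_pos'][:2];print('along tool x,y',dd@u,dd@[u[1],-u[0]])
e=np.mean([at(c,np.array(p)*.64,40)[:2] for p in [(381,128),(448,128)]],0)-m;print('screw apothem on L',np.linalg.norm(e))
```

```text
L ((658.5759887695312, 44.62113571166992), 27.839221954345703)
M ((651.038818359375, -17.1115665435791), 27.73848533630371)
L mean [658.59547593  44.63329723]
edge dir -66.8549410953884
held screws [[613.7  45. ]
 [624.2  20.3]] [598.22387624  23.08856054  74.38090658]
62.191120471711734 -6.9609979215936875
notchL from L [603.28434147  20.84672739] rel of held screws mid to TCP [20.74398977  9.56645157]
along tool x,y 22.834379844033272 -0.6490026360800911
screw apothem on L 24.131669304779138
```

Call:
jog_arm([
  {"turn":[0,0,0],"slide":[0,0,-15],"claw":0},
  {"turn":[0,0,0],"slide":[0,0,-7.5],"claw":0},
  {"turn":[0,0,0],"slide":[0,0,0],"claw":0},
])

```text
t: 7.1
eef_pos: [598.8, 22.3, 52.6]
tcp_rot: [-3.142, 0.0, 0.402]
ft_force: [-0.4, 0.0, -3.1]
opening: 0.21
grip_force: 30.0
```

Call:
jog_arm([
  {"turn":[0,0,0],"slide":[0,0,-1],"claw":0},
  {"turn":[0,0,0],"slide":[0,0,0],"claw":45},
  {"turn":[0,0,0],"slide":[0,0,0],"claw":45},
  {"turn":[0,0,0],"slide":[0,0,35],"claw":45},
  {"turn":[0,0,0],"slide":[0,0,60],"claw":45},
])

```text
t: 7.72
eef_pos: [598.2, 22.3, 146.5]
tcp_rot: [-3.14, 0.003, 0.402]
ft_force: [0.1, -0.0, -0.5]
opening: 0.447
grip_force: 0.0
```

Call:
jog_arm([
  {"turn":[0,0,0],"slide":[-31,-48,6],"claw":60},
  {"turn":[0,0,0],"slide":[-31,-48,6],"claw":60},
  {"turn":[0,0,0],"slide":[-31,-48,6],"claw":60},
  {"turn":[0,0,0],"slide":[-31,-48,6],"claw":60},
  {"turn":[0,0,0],"slide":[-31,-48,6],"claw":60},
])

```text
t: 8.35
eef_pos: [442.9, -219.2, 177.3]
tcp_rot: [3.14, -0.001, 0.402]
ft_force: [1.1, -0.7, -0.7]
opening: 0.599
grip_force: 0.0
```

Call:
jog_arm([
  {"turn":[0,0,0],"slide":[-31,-48,0],"claw":60},
  {"turn":[0,0,0],"slide":[-31,-48,0],"claw":60},
  {"turn":[0,0,0],"slide":[0,0,0],"claw":60},
])

```text
t: 8.72
eef_pos: [380.3, -316.5, 177.0]
tcp_rot: [3.14, -0.0, 0.397]
ft_force: [0.2, 1.0, -0.4]
opening: 0.601
grip_force: 0.0
```

Run:
```python
from h import *
c=cam('wrist');np.savez('w4.npz',**c);s=state();print(s['eef_pos'],s['tcp_rot'],s['t'],s['joints'].round(2))
cv2.imwrite('pics/w4.png',cv2.resize(c['frame'],(800,600),interpolation=cv2.INTER_CUBIC))
r=look_for('spare_a','wrist');print([(d['conf'],d['xy'],at(c,d['xy'],45)) for d in r])
print(hexfit(c,at(c,r[0]['xy'],45)[:2]))
```

```text
[ 381.08380833 -314.94563868  176.91681848] [ 3.14100438e+00 -2.43267152e-04  3.98364184e-01] 8.775 [-0.82  0.35  1.92  0.    0.87  0.35]
[(0.86, [252.2, 124.8], array([ 432.78149734, -288.53756395,   45.        ]))]
(array([ 431.6, -289.5]), np.float64(25.2), np.float64(27.3), array([ 431.5, -289.8]), np.float64(0.26), 163)
```

View pics/w4.png

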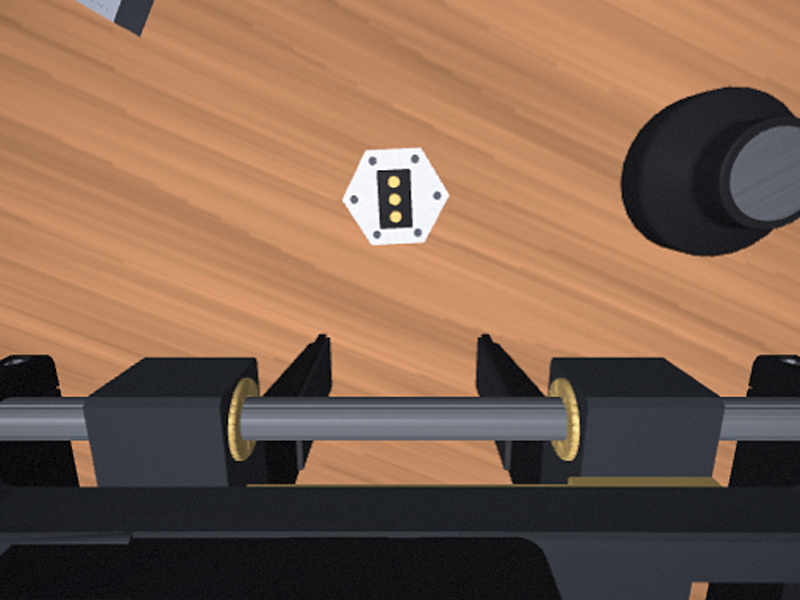

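Spare at image (396,197), nearly aligned with the tool: centre (431.6,-289.5), yaw 25.2°. The motor cover is well clear at (720,180).

Call:
jog_arm([
  {"turn":[0,0,2.4],"slide":[50.8,25.4,-20],"claw":60},
  {"turn":[0,0,0],"slide":[0,0,-50],"claw":60},
  {"turn":[0,0,0],"slide":[0,0,-40],"claw":60},
  {"turn":[0,0,0],"slide":[0,0,-20],"claw":60},
  {"turn":[0,0,0],"slide":[0,0,0],"claw":60},
])

```text
t: 9.45
eef_pos: [433.0, -286.7, 45.7]
tcp_rot: [-3.139, 0.001, 0.446]
ft_force: [0.2, 0.2, 0.3]
opening: 0.599
grip_force: 0.0
```

Call:
jog_arm([
  {"turn":[0,0,0],"slide":[0,0,0],"claw":0},
  {"turn":[0,0,0],"slide":[0,0,0],"claw":0},
  {"turn":[0,0,0],"slide":[0,0,0],"claw":0},
  {"turn":[0,0,0],"slide":[0,0,0],"claw":0},
  {"turn":[0,0,0],"slide":[0,0,0],"claw":0},
])

```text
t: 10.07
eef_pos: [432.8, -288.5, 46.9]
tcp_rot: [3.141, -0.0, 0.443]
ft_force: [0.0, 0.1, 4.6]
opening: 0.209
grip_force: 30.0
```

Call:
jog_arm([
  {"turn":[0,0,0],"slide":[0,0,50],"claw":0},
  {"turn":[0,0,-2.4],"slide":[31.7,49.9,20],"claw":0},
  {"turn":[0,0,0],"slide":[31.7,49.9,20],"claw":0},
  {"turn":[0,0,0],"slide":[31.7,49.9,0],"claw":0},
  {"turn":[0,0,0],"slide":[31.7,49.9,0],"claw":0},
])

```text
t: 10.7
eef_pos: [560.2, -87.0, 136.8]
tcp_rot: [3.141, -0.0, 0.402]
ft_force: [0.5, -1.9, -1.9]
opening: 0.207
grip_force: 30.0
```

Call:
jog_arm([
  {"turn":[0,0,0],"slide":[31.7,49.9,0],"claw":0},
  {"turn":[0,0,0],"slide":[0,0,0],"claw":0},
  {"turn":[0,0,0],"slide":[0,0,-30],"claw":0},
  {"turn":[0,0,0],"slide":[0,0,-30],"claw":0},
  {"turn":[0,0,0],"slide":[0,0,0],"claw":0},
])

```text
t: 11.32
eef_pos: [589.6, -39.2, 74.8]
tcp_rot: [-3.139, 0.004, 0.401]
ft_force: [0.7, -0.5, -3.0]
opening: 0.208
grip_force: 30.0
```

Run:
```python
from h import *
c=cam('wrist');np.savez('w5.npz',**c);s=state();print(s['eef_pos'],s['tcp_rot'],s['t'],s['ft_force'])
cv2.imwrite('pics/w5.png',cv2.resize(c['frame'],(800,600),interpolation=cv2.INTER_CUBIC))
```

```text
[590.59059146 -39.35339405  76.2643501 ] [-3.14056769e+00  1.82286874e-03  4.01057973e-01] 11.375 [ 0.12103461  0.36564287 -2.31501212]
```

View pics/w5.png

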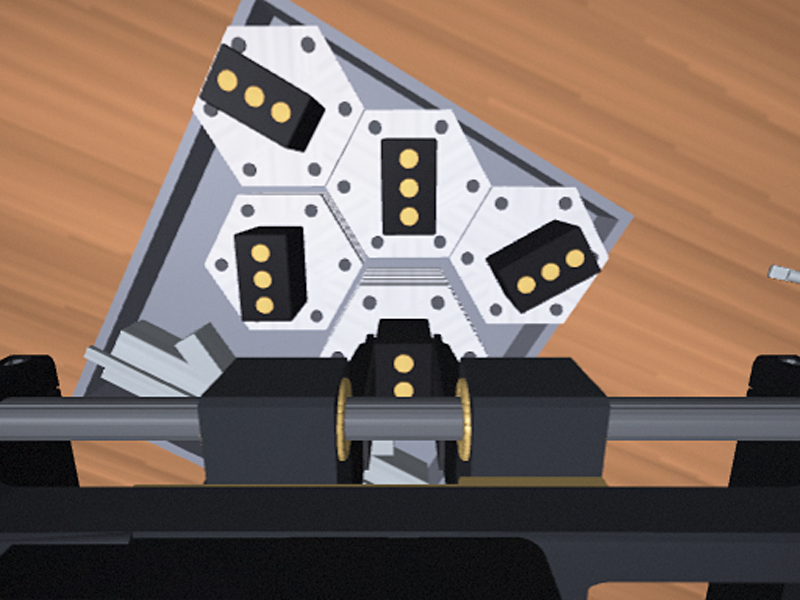

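Left spare stands well in front of its notch with a small gap. The held spare is clear of its neighbours in front of the right notch, so I lower it.

Call:
jog_arm([
  {"turn":[0,0,0],"slide":[0,0,-15],"claw":0},
  {"turn":[0,0,0],"slide":[0,0,-8.5],"claw":0},
  {"turn":[0,0,0],"slide":[0,0,0],"claw":0},
])

```text
t: 11.75
eef_pos: [591.0, -38.8, 52.8]
tcp_rot: [-3.141, 0.001, 0.402]
ft_force: [-0.2, 0.6, -2.0]
opening: 0.21
grip_force: 30.0
```

Call:
jog_arm([
  {"turn":[0,0,0],"slide":[0,0,-1.2],"claw":0},
  {"turn":[0,0,0],"slide":[0,0,0],"claw":45},
  {"turn":[0,0,0],"slide":[0,0,0],"claw":45},
  {"turn":[0,0,0],"slide":[0,0,35],"claw":45},
  {"turn":[0,0,0],"slide":[0,0,60],"claw":45},
])

```text
t: 12.38
eef_pos: [590.4, -38.7, 146.7]
tcp_rot: [-3.14, 0.003, 0.402]
ft_force: [0.7, -0.1, 1.1]
opening: 0.447
grip_force: 0.0
```

Call:
jog_arm([
  {"turn":[0,0,-10],"slide":[-42.5,15.1,10],"claw":0},
  {"turn":[0,0,-10],"slide":[-42.5,15.1,10],"claw":0},
  {"turn":[0,0,-10],"slide":[-42.5,15.1,0],"claw":0},
  {"turn":[0,0,0],"slide":[0,0,0],"claw":0},
])

```text
t: 12.88
eef_pos: [461.6, 7.3, 167.7]
tcp_rot: [3.142, 0.0, -0.123]
ft_force: [0.4, -0.4, 0.1]
opening: 0.088
grip_force: 0.0
```

Run:
```python
from h import *
c=cam('wrist');np.savez('w6.npz',**c);s=state();print(s['eef_pos'],s['tcp_rot'],s['t'],s['ft_force'],s['opening'])
cv2.imwrite('pics/w6.png',cv2.resize(c['frame'],(800,600),interpolation=cv2.INTER_CUBIC))
```

```text
[463.44136162   6.76020488 167.74497169] [ 3.14149423e+00 -1.36563878e-03 -1.20305124e-01] 12.925 [-0.16427634 -0.31729134  0.36715433] 0.04840025892540513
```

View pics/w6.png

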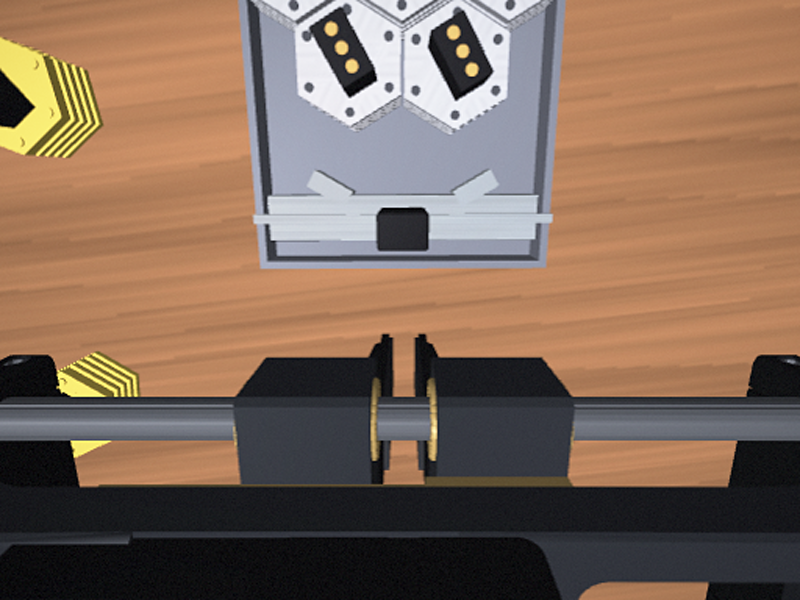

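Both spares stand level in front of the notches at (347,70) and (458,70), with the handle straight ahead of the closed fingers at (403,228).

Call:
jog_arm([
  {"turn":[0,0,0],"slide":[0,0,-60],"claw":0},
  {"turn":[0,0,0],"slide":[0,0,-50],"claw":0},
  {"turn":[0,0,0],"slide":[0,0,-13],"claw":0},
  {"turn":[0,0,0],"slide":[0,0,0],"claw":0},
  {"turn":[0,0,0],"slide":[11.9,-1.5,0],"claw":0},
])

```text
t: 13.55
eef_pos: [476.7, 4.9, 45.4]
tcp_rot: [3.141, -0.002, -0.121]
ft_force: [0.1, 0.1, -0.8]
opening: 0.004
grip_force: 0.0
```

Call:
jog_arm([
  {"turn":[0,0,0],"slide":[5,-0.6,0],"claw":0},
  {"turn":[0,0,0],"slide":[5,-0.6,0],"claw":0},
  {"turn":[0,0,0],"slide":[5,-0.6,0],"claw":0},
])

```text
t: 13.92
eef_pos: [490.9, 3.2, 44.3]
tcp_rot: [3.142, -0.0, -0.122]
ft_force: [-1.6, 0.2, 1.0]
opening: 0.007
grip_force: 0.8
```

Call:
jog_arm([
  {"turn":[0,0,0],"slide":[4,-0.5,0],"claw":0},
  {"turn":[0,0,0],"slide":[4,-0.5,0],"claw":0},
  {"turn":[0,0,0],"slide":[4,-0.5,0],"claw":0},
])

```text
t: 14.3
eef_pos: [502.8, 1.7, 43.9]
tcp_rot: [3.142, 0.0, -0.122]
ft_force: [-2.4, 0.1, 1.5]
opening: 0.006
grip_force: 0.8
```

Call:
jog_arm([
  {"turn":[0,0,0],"slide":[4,-0.5,0],"claw":0},
  {"turn":[0,0,0],"slide":[4,-0.5,0],"claw":0},
  {"turn":[0,0,0],"slide":[3,-0.4,0],"claw":0},
])

```text
t: 14.68
eef_pos: [513.9, 0.3, 43.9]
tcp_rot: [3.142, 0.0, -0.122]
ft_force: [-1.2, 2.1, 0.9]
opening: 0.003
grip_force: 0.8
```

Call:
jog_arm([
  {"turn":[0,0,0],"slide":[2,-0.2,0],"claw":0},
  {"turn":[0,0,0],"slide":[2,-0.2,0],"claw":0},
  {"turn":[0,0,0],"slide":[0,0,0],"claw":0},
])

```text
t: 15.05
eef_pos: [517.8, -0.2, 43.9]
tcp_rot: [3.141, -0.0, -0.122]
ft_force: [0.0, 0.5, 0.5]
opening: 0.005
grip_force: 0.2
```

Call:
jog_arm([
  {"turn":[0,0,0],"slide":[1,-0.1,0],"claw":0},
  {"turn":[0,0,0],"slide":[1,-0.1,0],"claw":0},
  {"turn":[0,0,0],"slide":[0,0,0],"claw":0},
])

```text
t: 15.42
eef_pos: [519.6, -0.4, 44.0]
tcp_rot: [3.141, 0.0, -0.122]
ft_force: [-2.3, -1.1, -0.8]
opening: 0.007
grip_force: 1.1
```

Call:
jog_arm([
  {"turn":[0,0,0],"slide":[1,-0.1,0],"claw":0},
  {"turn":[0,0,0],"slide":[1,-0.1,0],"claw":0},
  {"turn":[0,0,0],"slide":[1,-0.1,0],"claw":0},
])

```text
t: 15.8
eef_pos: [522.6, -0.7, 43.9]
tcp_rot: [3.141, 0.0, -0.122]
ft_force: [-3.4, -1.0, 0.9]
opening: 0.004
grip_force: 1.4
```

Call:
jog_arm([
  {"turn":[0,0,0],"slide":[1,-0.1,0],"claw":0},
  {"turn":[0,0,0],"slide":[1,-0.1,0],"claw":0},
  {"turn":[0,0,0],"slide":[0,0,0],"claw":0},
])

```text
t: 16.18
eef_pos: [524.2, -0.8, 43.9]
tcp_rot: [3.141, 0.001, -0.122]
ft_force: [-4.7, -2.3, 2.5]
opening: 0.004
grip_force: 2.4
```

Call:
jog_arm([
  {"turn":[0,0,0],"slide":[0.7,-0.1,0],"claw":0},
  {"turn":[0,0,0],"slide":[0,0,0],"claw":0},
])

```text
t: 16.42
eef_pos: [524.3, -0.8, 43.9]
tcp_rot: [3.141, 0.002, -0.122]
ft_force: [-8.0, -1.2, 4.2]
opening: 0.003
grip_force: 4.0
```

Call:
jog_arm([
  {"turn":[0,0,0],"slide":[0.8,-0.1,0],"claw":0},
  {"turn":[0,0,0],"slide":[0,0,0],"claw":0},
  {"turn":[0,0,0],"slide":[0,0,0],"claw":0},
])

```text
t: 16.8
eef_pos: [524.4, -0.8, 43.9]
tcp_rot: [3.141, 0.004, -0.122]
ft_force: [-12.3, -1.2, 6.7]
opening: 0.002
grip_force: 5.6
```

Call:
jog_arm([
  {"turn":[0,0,0],"slide":[0.8,-0.1,0],"claw":0},
  {"turn":[0,0,0],"slide":[0,0,0],"claw":0},
  {"turn":[0,0,0],"slide":[0,0,0],"claw":0},
])

```text
t: 17.18
eef_pos: [524.4, -0.8, 43.9]
tcp_rot: [3.141, 0.005, -0.122]
ft_force: [-14.4, -1.2, 9.3]
opening: 0.006
grip_force: 7.3
```

Run:
```python
from h import *
c=cam('wrist');np.savez('w7.npz',**c);s=state();print(s['eef_pos'],s['ft_force'],s['t'])
d=cam('scene')['frame'][170:260,210:320];w=c['frame'][:230]
a=cv2.resize(w,(800,359));b=cv2.resize(d,(294,240),interpolation=cv2.INTER_CUBIC)
e=cam('side')['frame'][160:240,205:305];b2=cv2.resize(e,(300,240),interpolation=cv2.INTER_CUBIC)
o=np.zeros((600,800,3),np.uint8);o[:359]=a;o[359:599,:294]=b;o[359:599,300:600]=b2;cv2.imwrite('pics/w7.png',o)
```

```text
[524.40139486  -0.81069021  43.92747825] [-15.15546265  -1.05869084   9.77163286] 17.225
```

View pics/w7.png

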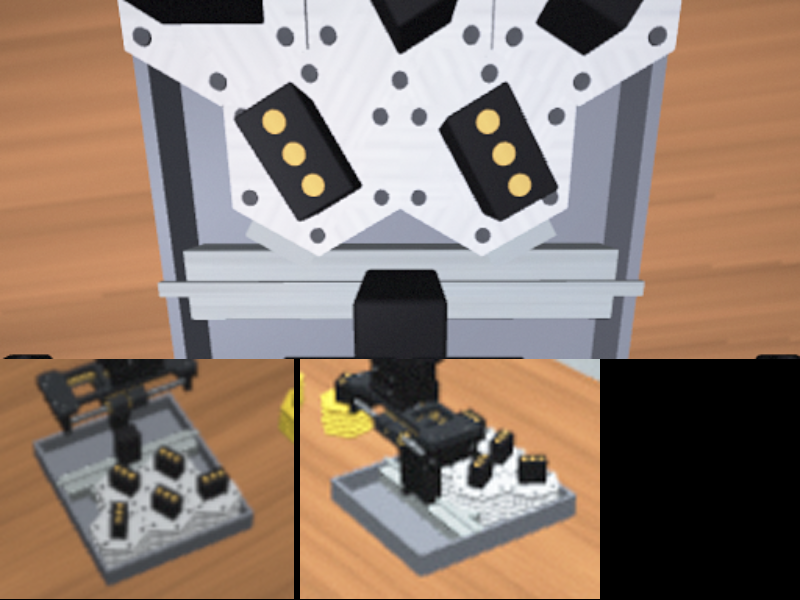

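View: all five are nested with no visible seams at the spares, the bar's cheeks are on their outer front flats, and fine ~0.6 mm lines remain in the row at (305,30) and (492,30). I push a little harder, within 20 N, then release.

Call:
jog_arm([
  {"turn":[0,0,0],"slide":[0.9,-0.1,0],"claw":0},
  {"turn":[0,0,0],"slide":[0,0,0],"claw":0},
  {"turn":[0,0,0],"slide":[0,0,0],"claw":0},
])

```text
t: 17.7
eef_pos: [524.4, -0.8, 43.9]
tcp_rot: [3.141, 0.007, -0.122]
ft_force: [-18.6, -1.2, 13.3]
opening: 0.006
grip_force: 9.3
```

Run:
```python
from h import *
c=dict(np.load('w7.npz'));f=lambda p,z:at(c,np.array(p)*.64,z)[:2]
r=np.deg2rad(-7);B=np.array([[np.cos(r),-np.sin(r)],[np.sin(r),np.cos(r)]])
T=lambda p,z:((f(p,z)-[582.4,-8.3])@B).round(1)
L=[(240,117),(310,73),(381,117),(382,197),(318,236),(250,198)];R=[(419,117),(489,73),(557,117),(550,198),(482,236),(418,197)]
print('spares',[np.mean([T(p,40) for p in h],0) for h in (L,R)])
print('row screws L,M,R', [T(p,40) for p in [(142,36),(285,36),(218,81),(328,35),(470,35),(400,80),(514,36),(657,36),(582,81)]])
print('bar front edge',[T(p,33) for p in [(190,247),(612,247)]])
print(state()['ft_force'],state()['eef_pos'])
```

```text
spares [array([17.91666667, 32.25      ]), array([ 17.91666667, -29.5       ])]
row screws L,M,R [array([57.2, 88. ]), array([57.3, 39.9]), array([43.3, 63.9]), array([57.6, 25.4]), array([ 57.6, -22.4]), array([43.7,  1.2]), array([ 57.3, -37.2]), array([ 57.2, -85.3]), array([ 43.3, -61.5])]
bar front edge [array([-15.1,  83.5]), array([-15.2, -81.6])]
[-18.62444697  -1.23453417  13.34650038] [524.42819218  -0.79253421  43.88201724]
```

Call:
jog_arm([
  {"turn":[0,0,0],"slide":[-5,0.6,0],"claw":0},
  {"turn":[0,0,0],"slide":[-20,2.5,0],"claw":0},
  {"turn":[0,0,0],"slide":[-20,2.5,40],"claw":0},
  {"turn":[0,0,0],"slide":[-10,0,60],"claw":0},
  {"turn":[0,0,0],"slide":[0,0,40],"claw":0},
])

```text
t: 18.32
eef_pos: [473.2, 4.5, 186.6]
tcp_rot: [-3.142, -0.004, -0.122]
ft_force: [1.1, -0.1, -0.0]
opening: 0.009
grip_force: 0.0
```

Run:
```python
from h import *
import time
c=cam('wrist');s=state();print(s['eef_pos'],s['ft_force'],s['t'])
cv2.imwrite('pics/w8.png',cv2.resize(c['frame'][:230,100:412],(800,590),interpolation=cv2.INTER_CUBIC))
```

```text
[475.10428829   4.32972727 190.59064241] [0.7235815  0.0222893  4.96384701] 18.375
```

View pics/w8.png

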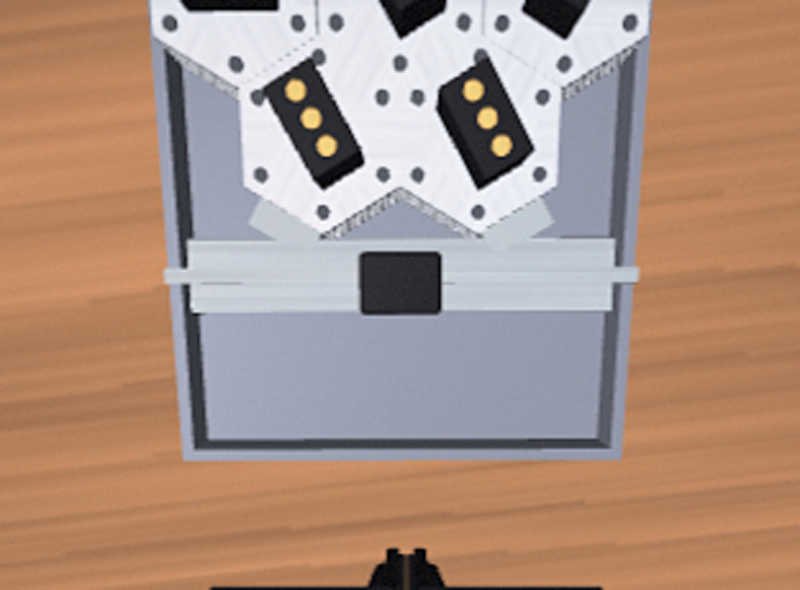

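The bar is home against both spares (handle at (400,282)), the pack is nested, and the arm is clear.

```bash
python3 -c "
from cell import *
print(job_done())"
```

```text
the job is handed in; nothing more can be done
None
```

Both silver spares stand in the notches and the retainer bar was pushed home at about 19 N and released; the job is handed in at about 18 s, with roughly 0.7 mm gaps still showing between the three modules of the row and the bystanders left alone.

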